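# Lock the instrument lid's quarter-turn screw with a screwdriver

### The arm

A 6-joint arm with a two-finger parallel gripper is mounted at the origin on a cart in front of the work surface, level with it; the furniture and walls round the work are solid. World frame = base frame: x ahead of the robot, y to its left, z up, the work surface at z = 0. Lengths are in m, angles in rad, forces in N, time in s.
With the tool pointing down it reaches from about 0.325 to 0.775 m from the base axis. Payload 9.3 kg.
Tool frame: the origin (TCP) lies on the mounting face of the last link; the fingertips stand 173 mm ahead of it and the grasp point (between the pads) lies 155 mm ahead of it; z points along the fingers, y is the line along which they close (so a half turn about z gives the same grasp; the last joint's range is limited). The gripper opens to 85 mm and grips with 20 to 120 N. Pads are 22 mm wide; open, the fingers measure 114 mm over their backs; the gripper's body (76 mm by 85 mm) begins 54 mm behind the grasp point. The pads swing forward as they close: fully open they stand 13 mm farther back than shut.
Start: joints at [-1.418, 0.259, 0.021, 1.334, 0, 1.418], TCP at [0.166, -0.524, 0.405] pointing down, gripper open.
Joint ranges: [-3.04, 3.04], [-0.91, 1.82], [-1.04, 1.36], [-1.92, 1.95], [-1.52, 1.45], [-3.14, 3.14]. Speed limits (rad/s): [2.22, 2.22, 2.79, 3.14, 3.14, 3.14].

### API

Orientations are given as a unit quaternion [x, y, z, w].
In Python, from cell import sense, snapshot, calibration, order gives the robot as it stands.
- The arm moves only by the tool step_arm, never from a script. Its argument "motion" is a list of rows, each a list of 3 entries, a list of its own where there are three numbers: the opening, from 0 (shut) to 1 (fully open), then the shift along the world's x, y, z in units of 60 mm (1.0 is 60 mm), then the turn, a rotation vector about the world's x, y, z in units of 6 degrees (1.0 is 6 degrees). A call has 1 to 12 rows; each row shifts and turns the commanded pose from where the row before left it; what a row does not reach is not made up. A row lasts 1/8 s, in which the tool goes at most 62.5 mm and 10.7 degrees, less where a joint would pass 70% of its speed; a pose out of reach is approached as far as the arm can. A call is refused whole if a number of a shift passes 1 or a number of a turn 1, either way. A call with a gripper value outside its range is refused whole. The fingers move at their own pace and stop on an object; "squeeze" is the grip in N (left out, the last holds). Time passes only in rows, so rows that do not move let the fingers close. It gives the time, the measured TCP pose, the force, the opening and the grip force at its end, in the units of the state.
- sense(): the state, without advancing time (a new reading comes with each control period).
- snapshot(name): name is "scene" or "top" or "wrist"; returns the picture (480x640x3 uint8, red, green, blue); there is no depth.
- calibration(name): a dict with "K" (3x3 intrinsics, pixels), "R" (3x3) and "t" (3): a world point X has camera coordinates R X + t. Camera axes: x right, y down, z forward; pixel columns grow to the right and rows downward; lengths in m; the calibration is good to about 2 mm. A picture is of the moment at which its call begins: read the wrist's pose just before it. calibration takes no time and is no camera call; for the wrist camera it gives the pose at the moment of the call.
- order.close_job(): hands the job in; it is judged then, once.
The state is a dict: "time": time; "joints": joint angles; "dq": joint speeds; "joint_torque": joint torques, N m; "ee_pos": TCP position; "ee_rot": TCP orientation; "contact_force": force on the tool from outside, world axes, zero at the start; "wrist_torque": the same for the moment, N m; "finger_gap": finger opening in m; "grasp_force": force on a finger pad.
Only numpy, scipy, OpenCV 4.12 (cv2) and the standard library are available. Lean on these libraries where they do the work, as an engineer would, in place of code of your own. Each camera call takes 0.05 s, during which the arm holds its last target. There are 200 camera calls.

### The job

Take the screwdriver out of its stand and lock the lid of the small grey instrument case: seat the blade in the slot of the sprung screw, press the screw in until you feel it bottom, but no harder than about 10 N so as not to crush the stop inside, and keep it pressed while you turn it clockwise a quarter turn to its end, so that it springs back up locked. Work the screw with the screwdriver only, put the screwdriver back upright in its stand, fully down, and leave the other things on the bench where they are.

Things in the scene. Friction and masses are not known exactly. Their poses are not given: they have to be found in the camera images.
- screwdriver: Flat-blade screwdriver, 128 mm, 110 g, upright in its stand. Origin: centre of the blade's tip edge; z up the shank, x along the blade's width. From the tip: blade 12 mm (x) by 3 mm (y), 14 mm long; shank 9 mm round; collar 23 mm across, 60 to 66 mm; grey handle 66 to 128 mm, 30 mm (x) by 24 mm (y), flats facing +-y: grip across these 24 mm, about 97 mm from the tip. Its yaw in the stand varies.
- stand: Fixed screwdriver stand: aluminium block 56 x 56 x 66 mm high on a dark base plate 90 x 88 x 8 mm. Origin at the centre of the underside. A vertical 15 x 15 mm square hole goes through the block's centre; the shank hangs in it and the collar's underside rests on the block's top, the tip then 6 mm above the worktop.
- instrument: Fixed grey instrument case, 130 (x) x 100 (y) x 52 mm high, black ribs on its +x half. Origin at the centre of the underside. The screw sits in a 28 mm round bore in its top, 25 mm from the centre towards -x, with a steel ferrule 37 mm across standing 2 mm proud of the top round the bore.
- screw: Captive slotted screw head, 26 mm across, axis vertical. Origin: centre of the head's top face (53 mm above the worktop when up); z up. The slot runs along the screw's own y: 14.4 mm long with closed ends, 5 mm wide, 5 mm deep, flat floor; crosswise on the case when unlocked, along it when locked.
- screw_turn (a joint): Turn of the screw, rad, clockwise from above positive: 0 to 0.12 at the start, end stop 1.58 (locked). Friction about 0.04 N m. Two hidden teeth, near 0.5 and 1.05 rad, block the turn unless the screw is held pressed to within 1 mm of its hidden stop; let up between them it springs up and is blocked; let up past both it springs up locked.
- screw_press (a joint): How far the screw is pressed down, m: 0 when sprung up. The spring takes 4 N to start and 0.15 N per mm more. A hidden stop, at a depth that differs from case to case (3.5 to 13.5 mm), bottoms it: there the force rises steeply.
- dropper_bottle: Bystander: small amber dropper bottle, 38 mm across, 78 mm high, origin under its centre.
- petri_dish: Bystander: petri dish, 62 mm across, 15 mm high, origin under its centre.
- forceps: Bystander: steel forceps lying flat, 125 mm long, origin under the centre.
- mouse: Bystander: black computer mouse, 108 x 60 x 35 mm, origin under its centre.
- stop_pad (a joint): The hidden stop under the screw: how far it has been crushed down, m. It stays at 0 until it carries 7 N (11.5 to 13 N on the screw in all, spring included; 8 to 9 N is a good push), then gives way; must stay under 0.5 mm.
Not all that is in view belongs to the job. What is meant by the stand is not blue or pink, and is the smaller of those in its own colour.

How it is judged:
On the way, in this order (a step that is already met when the one before it is completed fails the run):
1. the screwdriver is lifted out of its stand (height (world z) of screwdriver above 0.07 m), for 0.1 s.
2. the screw is pressed in with the screwdriver (value of joint screw_press above 0.0025 m and contact force between screwdriver and screw above 3 N), for 0.2 s.
3. the screw is turned to its end and has sprung up locked (value of joint screw_turn above 1.35 rad and value of joint screw_press below 0.001 m), for 0.2 s.
At the end, for the whole second after the job is handed in: Screw turned to 1.35 rad or more and sprung up (pressed under 1 mm); screwdriver released and still in its stand: within 5 mm of the hole's centre, tilted under 0.08 rad, tip under 9 mm above the worktop (collar within 3 mm of the block's top) (all of step 3 and horizontal distance between screwdriver and stand below 0.005 m and z of screwdriver in the frame of stand below 0.009 m and angle between screwdriver's own z axis and vertical below 0.08 rad and linear speed of screwdriver below 0.01 m/s); the robot touches nothing.
It fails at once if the screw is pressed too hard, so that the stop inside gives way by more than 0.5 mm (value of joint stop_pad above 0.0005 m).
It fails at once if the gripper touches the screw (contact force between the arm and screw above 1 N).
It fails at once if the fingers touch the screw (contact force between the fingers and screw above 1 N).
It fails at once if a bystander is moved more than 20 mm (distance of any of dropper_bottle, petri_dish, forceps, mouse from where it was at the start of the episode above 0.02 m).
It also fails if it takes over 67 s, if anything falls off the work surface, if the arm or the gripper's body presses on something with over 40 N, if the wrist force passes 120 N, or if a joint passes its speed limit or range.

## Working session

There is one attempt and no reset: what is moved stays moved. The work goes in short steps, Python scripts to look and compute and a tool call to move; the robot and the scene stay as the last step left them, time stands still between calls to the robot, and variables do not carry over. Pictures are saved under pics/ and viewed, at most 10 in all, crops included, and the job is handed in when it is done.

Besides the shell and the picture viewer there is one more tool, called after "Emit:" by a JSON object that holds its "op" and its "data", one argument or row to a line. step_arm: Moves the arm, as the interface text tells. Its arguments: {"type":"object","properties":{"motion":{"type":"array","items":{"type":"array"}},"squeeze":{"type":"number"}},"required":["motion"]}

```bash
mkdir -p pics; python3 - <<'E'
from cell import sense,snapshot,calibration
import cv2
s=sense();print({k:s[k] for k in('time','ee_pos','ee_rot','finger_gap','contact_force')})
for n in('scene','top'):
    im=snapshot(n);cv2.imwrite(f'pics/{n}0.png',im[:,:,::-1]);c=calibration(n);print(n,c)
E
```

```text
{'time': 0.0, 'ee_pos': array([ 0.16557197, -0.52441518,  0.40405468]), 'ee_rot': array([ 9.88332989e-01,  1.52307060e-01,  8.58821376e-07, -6.80583656e-04]), 'finger_gap': 0.08521360559582143, 'contact_force': array([-0.12216235,  0.33573147,  0.03451822])}
scene {'K': array([[581.44161073,   0.        , 330.65594273],
       [  0.        , 581.44161073, 239.44242546],
       [  0.        ,   0.        ,   1.        ]]), 'R': array([[-0.86066573, -0.50880164,  0.0193753 ],
       [-0.39725136,  0.6471959 , -0.65063724],
       [ 0.31850568, -0.56767804, -0.75914147]]), 't': array([0.46768218, 0.24806728, 1.08798512])}
top {'K': array([[574.9075212 ,   0.        , 308.12745556],
       [  0.        , 574.9075212 , 239.7124275 ],
       [  0.        ,   0.        ,   1.        ]]), 'R': array([[-0.00361552, -0.99984825, -0.01704103],
       [-0.99167354,  0.00577858, -0.12864757],
       [ 0.12872652,  0.01643401, -0.99154395]]), 't': array([0.03131722, 0.52907444, 1.16795263])}
```

View pics/top0.png

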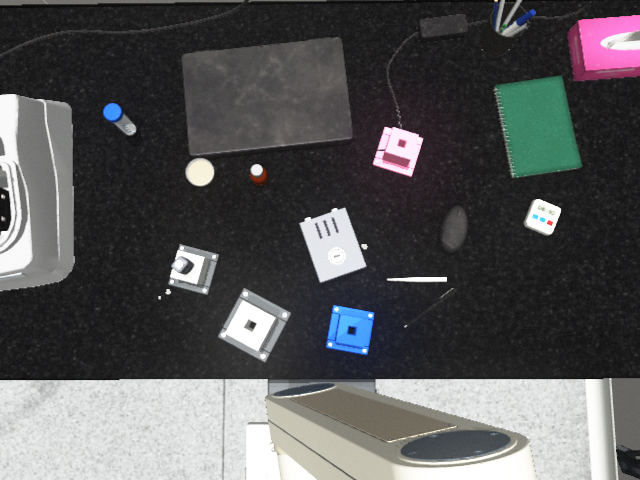

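View pics/scene0.png

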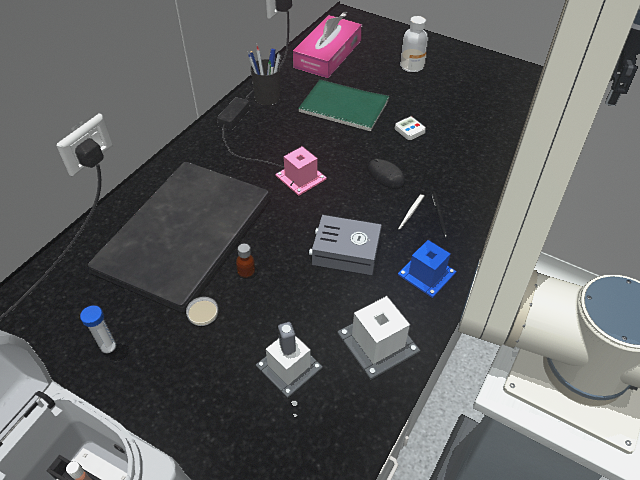

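The top view shows the screwdriver in the small white stand, near px (187,266). The case screw is at (337,256), with a larger white decoy stand at (252,325) and a blue one at (352,330). Next I'll work out rough positions.

```bash
cat > h.py <<'E'
import numpy as np, cv2
from cell import sense,snapshot,calibration
from scipy.spatial.transform import Rotation as Ro
def ray(c,uv):
    d=c['R'].T@np.linalg.inv(c['K'])@np.array([uv[0],uv[1],1.]);return -c['R'].T@c['t'],d
def onz(c,uv,z):
    o,d=ray(c,uv);return o+d*(z-o[2])/d[2]
def proj(c,X):
    p=c['K']@(c['R']@np.asarray(X)+c['t']);return p[:2]/p[2]
def two(c1,u1,c2,u2):
    A=[];b=[]
    for c,u in((c1,u1),(c2,u2)):
        o,d=ray(c,u);d/=np.linalg.norm(d);P=np.eye(3)-np.outer(d,d);A.append(P);b.append(P@o)
    return np.linalg.lstsq(np.vstack(A),np.hstack(b),rcond=None)[0]
E
python3 - <<'E'
from h import *
t=calibration('top');s=calibration('scene');np.set_printoptions(precision=4,suppress=True)
print('screw',onz(t,(337,256),.053),onz(s,(359,238),.053))
print('handle top',onz(t,(180,265),.134),onz(s,(286,328),.134))
for z,q in((.008,[(183,245),(218,254),(207,294),(169,284)]),):print('plate',np.mean([onz(t,p,z) for p in q],0),[onz(t,p,z) for p in q])
w=calibration('wrist');e=sense();R=Ro.from_quat(e['ee_rot']).as_matrix()
print('wrist cam in tool',R.T@(-w['R'].T@w['t']-e['ee_pos']));print(w['R']@R,w['K'])
for n in('top','scene'):
    im=cv2.imread(f'pics/{n}0.png')
    a,b=((155,225),(290,190)) if n=='top' else ((250,310),(300,200))
cv2.imwrite('pics/c1.png',np.hstack([cv2.resize(cv2.imread('pics/top0.png')[236:306,155:235],(400,350),interpolation=2),cv2.resize(cv2.imread('pics/top0.png')[205:285,295:375],(400,350),interpolation=2)]))
E
```

```text
screw [ 0.4928 -0.0305  0.053 ] [ 0.494  -0.0315  0.053 ]
handle top [0.4689 0.2725 0.134 ] [0.4728 0.2727 0.134 ]
plate [0.4708 0.2722 0.008 ] [array([0.5228, 0.2975, 0.008 ]), array([0.503, 0.222, 0.008]), array([0.4179, 0.2439, 0.008 ]), array([0.4395, 0.3253, 0.008 ])]
wrist cam in tool [ 0.0804 -0.0004  0.0308]
[[ 0.0007  1.      0.0006]
 [-0.9502  0.0009 -0.3117]
 [-0.3117 -0.0004  0.9502]] [[372.8106   0.     325.3754]
 [  0.     372.8106 242.2298]
 [  0.       0.       1.    ]]
```

Emit:
{"op": "step_arm", "data": {
  "motion": [
    [1,[0.54,0.82,0],[0,0,0]],
    [1,[0.54,0.82,0],[0,0,0]],
    [1,[0.54,0.82,0],[0,0,0]],
    [1,[0.54,0.82,0],[0,0,0]],
    [1,[0.54,0.82,0],[0,0,0]],
    [1,[0.54,0.82,0],[0,0,0]],
    [1,[0.54,0.82,0],[0,0,0]],
    [1,[0.54,0.82,0],[0,0,0]],
    [1,[0.54,0.82,0],[0,0,0]],
    [1,[0.54,0.82,0],[0,0,0]],
    [1,[0,0,0],[0,0,0]],
    [1,[0,0,0],[0,0,0]]
  ]
}}

```text
time: 1.6
ee_pos: [0.4894, -0.0324, 0.4043]
ee_rot: [0.988, 0.153, -0.001, -0.0]
contact_force: [-0.2, -0.2, 0.5]
finger_gap: 0.0855
grasp_force: 0.0
```

```bash
python3 - <<'E'
from h import *
import pickle
e=sense();w=calibration('wrist');im=snapshot('wrist')[:,:,::-1];pickle.dump(w,open('w1.pkl','wb'))
print(e['time'],e['ee_pos'],e['ee_rot']);cv2.imwrite('pics/w1.png',im);print(proj(w,(.493,-.031,.053)))
E
```

```text
1.6 [ 0.48943132 -0.03239083  0.40429054] [ 9.88255667e-01  1.52808585e-01 -5.20871759e-04 -4.19262920e-05]
[325.83312161 211.02216457]
```

View pics/w1.png

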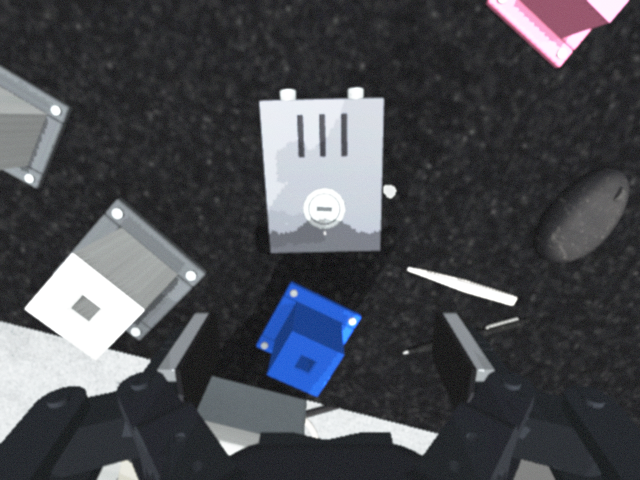

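The wrist view shows the case, with its screw at (324,209), the slot running roughly along image x and the ribs to the far side.

```bash
cat > meas_screw.py <<'E'
from h import *
def screw(im,w,zr=.054,zs=.053):
    g=cv2.cvtColor(np.ascontiguousarray(im),cv2.COLOR_BGR2GRAY)
    u,v=proj(w,(.493,-.031,.054)).astype(int);r=32
    k=8;c=cv2.resize(g[v-r:v+r,u-r:u+r],None,fx=k,fy=k,interpolation=cv2.INTER_CUBIC)
    def back(p):return (np.asarray(p)+.5)/k-.5+[u-r,v-r]
    m=(c>225).astype(np.uint8)
    cs,_=cv2.findContours(m,cv2.RETR_EXTERNAL,cv2.CHAIN_APPROX_NONE);cs=max(cs,key=cv2.contourArea)
    h=cv2.convexHull(cs);el=cv2.fitEllipse(h);ctr=onz(w,back(el[0]),zr)
    print('ring',el,ctr, 'dia px',np.array(el[1])/k)
    # slot: dark blob near centre
    yy,xx=np.mgrid[:c.shape[0],:c.shape[1]]
    near=((xx-el[0][0])**2+(yy-el[0][1])**2)<(.26*np.mean(el[1]))**2
    md=((c<170)&near).astype(np.uint8)
    cd,_=cv2.findContours(md,cv2.RETR_EXTERNAL,cv2.CHAIN_APPROX_NONE)
    cd=max(cd,key=cv2.contourArea);rc=cv2.minAreaRect(cd);b=cv2.boxPoints(rc)
    P=np.array([onz(w,back(q),zs) for q in b]);e=[P[1]-P[0],P[2]-P[1]];L=max(e,key=np.linalg.norm)
    print('slot ctr',P.mean(0),'len/w',[np.linalg.norm(x) for x in e],'yaw deg',np.degrees(np.arctan2(L[1],L[0])))
    o=cv2.cvtColor(c,cv2.COLOR_GRAY2BGR);cv2.drawContours(o,[h],-1,(0,0,255),1);cv2.drawContours(o,[b.astype(int)],-1,(0,255,0),1)
    return o
E
python3 - <<'E'
from meas_screw import *
import pickle
im=cv2.imread('pics/w1.png');w=pickle.load(open('w1.pkl','rb'))
cv2.imwrite('pics/ws1.png',screw(im,w))
# case edges: plane z=.052
q=[(260,101),(384,98),(380,251),(271,251)]
P=np.array([onz(w,p,.052) for p in q]);print(P)
d=P[1]-P[0];print(np.degrees(np.arctan2(d[1],d[0])), [np.degrees(np.arctan2(*(P[i]-P[j])[1::-1])) for i,j in((1,2),(0,3))])
E
```

```text
ring ((251.04722595214844, 229.15220642089844), (315.38604736328125, 341.1104431152344), 91.31609344482422) [ 0.49598648 -0.0283146   0.054     ] dia px [39.42325592 42.63880539]
slot ctr [ 0.49459941 -0.0286801   0.053     ] len/w [np.float64(0.0024976519582006426), np.float64(0.011962960996454714)] yaw deg -73.67941202375728
[[ 0.56338138  0.04714979  0.052     ]
 [ 0.59579757 -0.04744061  0.052     ]
 [ 0.47208031 -0.08964581  0.052     ]
 [ 0.44186058  0.0053782   0.052     ]]
-71.08337889380223 [np.float64(18.836684526923936), np.float64(18.969907522778463)]
```

Emit:
{"op": "step_arm", "data": {
  "motion": [
    [1,[-0.06,0.9,0],[0,0,0]],
    [1,[-0.06,0.9,0],[0,0,0]],
    [1,[-0.06,0.9,0],[0,0,0]],
    [1,[-0.06,0.9,0],[0,0,0]],
    [1,[-0.06,0.9,0],[0,0,0]],
    [1,[-0.06,0.5,0],[0,0,0]],
    [1,[0,0,0],[0,0,0]],
    [1,[0,0,0],[0,0,0]]
  ]
}}

```text
time: 2.65
ee_pos: [0.4739, 0.2493, 0.4047]
ee_rot: [0.987, 0.162, -0.001, -0.006]
contact_force: [0.4, 1.0, 0.1]
finger_gap: 0.0856
grasp_force: 0.0
```

```bash
python3 - <<'E'
from h import *
import pickle
e=sense();w=calibration('wrist');im=snapshot('wrist')[:,:,::-1];pickle.dump(w,open('w2.pkl','wb'))
print(e['time'],e['ee_pos'],e['ee_rot']);cv2.imwrite('pics/w2.png',im)
u,v=proj(w,(.471,.2725,.1)).astype(int);print(u,v)
c=cv2.resize(im[v-75:v+75,u-75:u+75],(600,600),interpolation=cv2.INTER_CUBIC)
cv2.imwrite('pics/w2c.png',c);print('crop origin',u-75,v-75,'x4')
E
```

```text
2.65 [0.47393766 0.24929309 0.40469355] [ 0.98674789  0.16215848 -0.00110968 -0.00565643]
300 224
crop origin 225 149 x4
```

View pics/w2c.png

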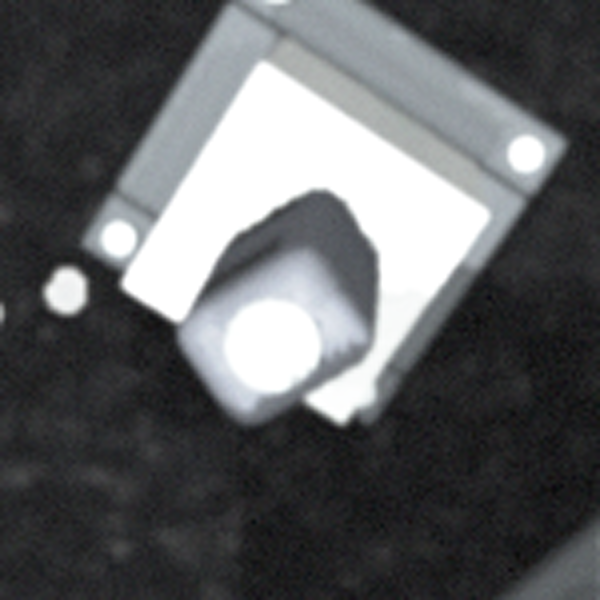

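View pics/ws1.png

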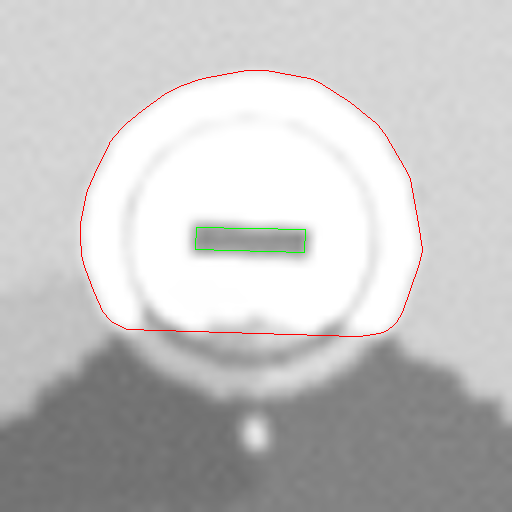

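Slot: centre (0.4946, -0.0287), yaw -73.7°, consistent with the case yaw of 18.9°. In the crop the handle cap is at crop (272,345), and the handle's top corners are about (180,332), (245,421), (377,340) and (310,245).

```bash
python3 - <<'E'
from h import *
import pickle
np.set_printoptions(precision=4,suppress=True)
w=pickle.load(open('w2.pkl','rb'));im=cv2.imread('pics/w2.png')
b=lambda p:np.array(p)/4-.375+[225,149]
print('cap',onz(w,b((272,345)),.134))
q=[(180,332),(245,421),(377,340),(310,245)];P=np.array([onz(w,b(p),.13) for p in q]);print('handle ctr',P.mean(0))
for i in range(4):
    d=P[(i+1)%4]-P[i];print(np.linalg.norm(d),np.degrees(np.arctan2(d[1],d[0])))
q=[(268,62),(490,213),(125,285)];P=np.array([onz(w,b(p),.066) for p in q]);print('block ctr',(P[1]+P[2])/2,np.linalg.norm(P[1]-P[0]),np.linalg.norm(P[2]-P[0]))
d=P[1]-P[0];print('block yaw',np.degrees(np.arctan2(d[1],d[0])))
e=sense();print(e['joints'],e['ee_pos'],np.degrees(Ro.from_quat(e['ee_rot']).as_euler('zyx')))
E
```

```text
cap [0.4721 0.2758 0.134 ]
handle ctr [0.4728 0.2753 0.13  ]
0.019294993109209818 -128.00831949807903
0.027432411300525365 -38.58289006497904
0.01997817561179942 52.58839298796049
0.02722601345032829 142.8482390275401
block ctr [0.4726 0.2752 0.066 ] 0.05532263631526757 0.0567815496693579
block yaw -105.53448994932027
[ 0.3248  0.2334 -0.0126  1.325   0.0117  3.1406] [0.4739 0.2493 0.4048] [ -18.6649   -0.2192 -179.3687]
```

Emit:
{"op": "step_arm", "data": {
  "motion": [
    [1,[0,0,0],[0,0,1]],
    [1,[0,0.1,0],[0,0,1]],
    [1,[0,0.1,0],[0,0,1]],
    [1,[0,0.1,0],[0,0,1]],
    [1,[0,0.1,0],[0,0,1]],
    [1,[0,0,0],[0,0,1]],
    [1,[0,0,0],[0,0,1]],
    [1,[0,0,0],[0,0,1]],
    [1,[0,0,0],[0,0,1]],
    [1,[0,0,0],[0,0,1]],
    [1,[0,0,0],[0,0,1]],
    [1,[0,0,0],[0,0,1]]
  ]
}}

```text
time: 4.2
ee_pos: [0.4739, 0.2735, 0.4049]
ee_rot: [0.702, 0.713, -0.004, -0.004]
contact_force: [-0.2, 0.2, -0.7]
finger_gap: 0.0852
grasp_force: 0.0
```

Emit:
{"op": "step_arm", "data": {
  "motion": [
    [1,[0,0,0],[0,0,1]],
    [1,[0,0,0],[0,0,1]],
    [1,[0,0,0],[0,0,1]],
    [1,[0,0,0],[0,0,1]],
    [1,[0,0,0],[0,0,1]],
    [1,[0,0,0],[0,0,1]],
    [1,[0,0,0],[0,0,1]],
    [1,[0,0,0],[0,0,1]],
    [1,[0,0,0],[0,0,0.5]],
    [1,[0,0,0],[0,0,0]],
    [1,[0,0,0],[0,0,0]]
  ]
}}

```text
time: 5.58
ee_pos: [0.4738, 0.2742, 0.4048]
ee_rot: [0.328, 0.945, -0.006, -0.002]
contact_force: [-0.7, 0.5, -0.1]
finger_gap: 0.0858
grasp_force: 0.0
```

```bash
cat > goal.py <<'E'
from h import *
def goal(pos,yaw):
    """shift (60mm units) and turn (6deg units) to a tool-down pose"""
    e=sense();R=Ro.from_quat(e['ee_rot']);y=np.radians(yaw);c,s=np.cos(y),np.sin(y)
    G=Ro.from_matrix([[c,s,0],[s,-c,0],[0,0,-1]])
    x=R.as_matrix()[:,0]
    print('t',e['time'],'pos',np.round(e['ee_pos'],4),'yaw',np.degrees(np.arctan2(x[1],x[0])).round(2),'F',np.round(e['contact_force'],2),'gap',round(e['finger_gap'],4),'j6',round(e['joints'][5],3))
    print('shift',np.round((np.array(pos)-e['ee_pos'])/.06,3),'turn',np.round(np.degrees((G*R.inv()).as_rotvec())/6,3))
E
python3 - <<'E'
from goal import *
goal((.4724,.2755,.258),142)
w=calibration('wrist');im=snapshot('wrist')[:,:,::-1]
u,v=proj(w,(.4724,.2755,.134)).astype(int);print(u,v)
c=cv2.resize(np.ascontiguousarray(im[v-60:v+60,u-60:u+60]),(480,480),interpolation=cv2.INTER_CUBIC)
m=(cv2.cvtColor(c,cv2.COLOR_BGR2GRAY));cv2.imwrite('pics/w3.png',c)
import pickle;pickle.dump((w,u,v),open('w3.pkl','wb'))
E
```

```text
t 5.575 pos [0.4738 0.2742 0.4048] yaw 141.69 F [-0.71  0.53 -0.09] gap 0.0858 j6 1.041
shift [-0.023  0.021 -2.446] turn [ 0.091 -0.069  0.051]
329 241
```

View pics/w3.png

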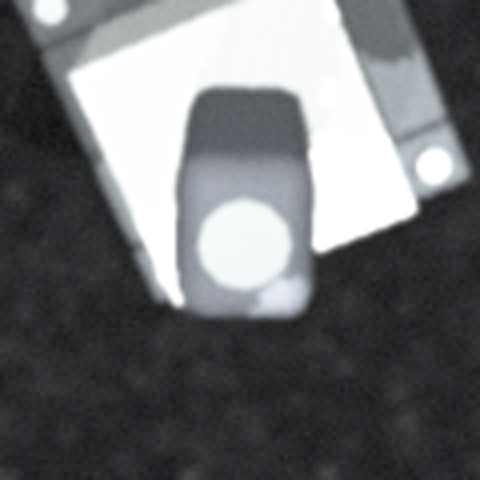

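The handle is now upright in view, with the cap at crop (245,244), within 1 mm of prediction, and the jaws lined up with the flats. I'll descend and grip.

Emit:
{"op": "step_arm", "data": {
  "motion": [
    [1,[-0.02,0.02,-0.7],[0.09,-0.07,0.05]],
    [1,[0,0,-0.7],[0,0,0]],
    [1,[0,0,-0.6],[0,0,0]],
    [1,[0,0,-0.44],[0,0,0]],
    [1,[0,0,0],[0,0,0]],
    [0,[0,0,0],[0,0,0]],
    [0,[0,0,0],[0,0,0]],
    [0,[0,0,0],[0,0,0]],
    [0,[0,0,0],[0,0,0]],
    [0,[0,0,0],[0,0,0]],
    [0,[0,0,0],[0,0,0]]
  ],
  "squeeze": 60
}}

```text
time: 7.0
ee_pos: [0.4726, 0.2762, 0.259]
ee_rot: [0.324, 0.946, 0.0, 0.001]
contact_force: [-0.8, -1.1, 6.1]
finger_gap: 0.0237
grasp_force: 58.6
```

```bash
python3 - <<'E'
from goal import *
goal((.4724,.2755,.258),142);print(sense()['grasp_force'])
E
```

```text
t 7.0 pos [0.4726 0.2762 0.259 ] yaw 142.14 F [-0.84 -1.08  6.15] gap 0.0237 j6 1.036
shift [-0.003 -0.011 -0.017] turn [-0.003  0.012 -0.024]
58.62243175506592
```

Emit:
{"op": "step_arm", "data": {
  "motion": [
    [0,[0,0,0.3],[0,0,0]],
    [0,[0,0,0.5],[0,0,0]],
    [0,[0,0,0.6],[0,0,0]],
    [0,[0,0,0.6],[0,0,0]],
    [0,[0,0,0.35],[0,0,0]],
    [0,[0,0,0],[0,0,0]]
  ]
}}

```text
time: 7.75
ee_pos: [0.4725, 0.2762, 0.4004]
ee_rot: [0.324, 0.946, 0.001, 0.001]
contact_force: [0.1, 0.2, -1.9]
finger_gap: 0.0235
grasp_force: 58.8
```

Emit:
{"op": "step_arm", "data": {
  "motion": [
    [0,[0.06,-0.8,0],[0,0,-1]],
    [0,[0.06,-0.85,0],[0,0,-1]],
    [0,[0.06,-0.85,0],[0,0,-1]],
    [0,[0.06,-0.85,0],[0,0,-1]],
    [0,[0.06,-0.85,0],[0,0,-1]],
    [0,[0.06,-0.85,0],[0,0,-1]],
    [0,[0,0,0],[0,0,0]],
    [0,[0,0,0],[0,0,0]]
  ]
}}

```text
time: 8.75
ee_pos: [0.4938, -0.0269, 0.3982]
ee_rot: [0.601, 0.799, -0.0, -0.001]
contact_force: [0.2, 1.1, -1.6]
finger_gap: 0.0234
grasp_force: 59.0
```

```bash
python3 - <<'E'
from goal import *
import pickle
goal((.4946,-.0287,.35),106.3)
w=calibration('wrist');im=snapshot('wrist')[:,:,::-1];e=sense()
pickle.dump((w,e),open('w4.pkl','wb'));cv2.imwrite('pics/w4.png',im)
R=Ro.from_quat(e['ee_rot']).as_matrix();print('tip pred',proj(w,e['ee_pos']+R@[0,0,.253]),'slot pred',proj(w,(.4946,-.0287,.053)))
E
```

```text
t 8.75 pos [ 0.4938 -0.0269  0.3982] yaw 106.13 F [ 0.18  1.12 -1.57] gap 0.0234 j6 1.065
shift [ 0.013 -0.03  -0.803] turn [-0.006 -0.017  0.029]
tip pred [325.20929317 253.22069594] slot pred [325.66045968 220.04424299]
```

View pics/w4.png

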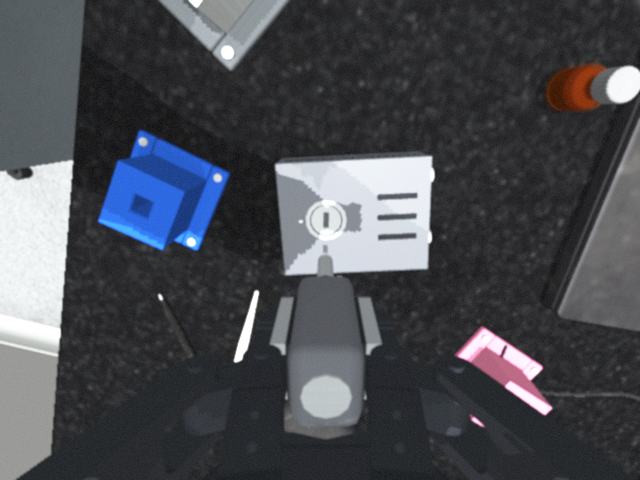

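Slot at (326,219) against a prediction of (325.7,220), and blade tip at about (325,254) against (325.2,253.2), so the calibration agrees. I'll lower the tip to just above the screw and check again.

Emit:
{"op": "step_arm", "data": {
  "motion": [
    [0,[0.013,-0.03,-0.3],[0,-0.02,0.03]],
    [0,[0,0,-0.5],[0,0,0]],
    [0,[0,0,-0.4],[0,0,0]],
    [0,[0,0,-0.17],[0,0,0]],
    [0,[0,0,0],[0,0,0]],
    [0,[0,0,0],[0,0,0]]
  ]
}}

```text
time: 9.55
ee_pos: [0.4951, -0.0284, 0.3179]
ee_rot: [0.599, 0.801, 0.001, 0.001]
contact_force: [0.6, 0.3, -0.3]
finger_gap: 0.0231
grasp_force: 59.0
```

```bash
python3 - <<'E'
from goal import *
import pickle
goal((.4946,-.0287,.306),106.3)
w=calibration('wrist');im=snapshot('wrist')[:,:,::-1];e=sense()
pickle.dump((w,e),open('w5.pkl','wb'));cv2.imwrite('pics/w5.png',im)
R=Ro.from_quat(e['ee_rot']).as_matrix();t=proj(w,e['ee_pos']+R@[0,0,.253]);s=proj(w,(.4946,-.0287,.053));print('tip pred',t,'slot pred',s)
u,v=s.astype(int);c=cv2.resize(np.ascontiguousarray(im[v-30:v+30,u-30:u+30]),(480,480),interpolation=cv2.INTER_CUBIC)
w4,_=pickle.load(open('w4.pkl','rb'));i4=cv2.imread('pics/w4.png');c4=cv2.resize(i4[190:270,305:345],(300,600),interpolation=cv2.INTER_CUBIC)
o=np.zeros((600,790,3),np.uint8);o[:480,:480]=c;o[:,490:]=c4;cv2.imwrite('pics/w5c.png',o);print(u-30,v-30)
E
```

```text
t 9.55 pos [ 0.4951 -0.0284  0.3179] yaw 106.36 F [ 0.56  0.29 -0.28] gap 0.0231 j6 1.058
shift [-0.008 -0.005 -0.199] turn [ 0.004  0.032 -0.01 ]
tip pred [324.78188143 253.94057481] slot pred [322.74777227 247.35359001]
292 217
```

View pics/w5c.png

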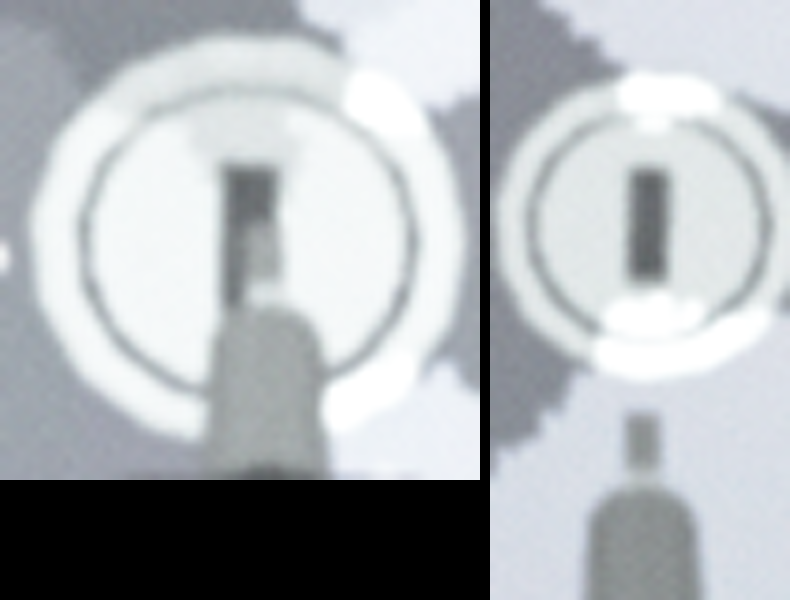

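The crop puts the slot centre at px (322.7,247.3) and the blade tip's +x corner at (324.4,244.3). Both match predictions to about 0.2 mm, so I'll enter the slot.

Emit:
{"op": "step_arm", "data": {
  "motion": [
    [0,[-0.008,-0.005,-0.05],[0,0.03,-0.01]],
    [0,[0,0,-0.1],[0,0,0]],
    [0,[0,0,-0.05],[0,0,0]],
    [0,[0,0,-0.03],[0,0,0]],
    [0,[0,0,0],[0,0,0]],
    [0,[0,0,0],[0,0,0]]
  ]
}}

```text
time: 10.35
ee_pos: [0.4944, -0.029, 0.3034]
ee_rot: [0.6, 0.8, -0.0, -0.0]
contact_force: [0.5, 0.4, -1.2]
finger_gap: 0.0235
grasp_force: 59.0
```

```bash
python3 - <<'E'
from goal import *
goal((.4946,-.0287,.301),106.3)
E
```

```text
t 10.35 pos [ 0.4944 -0.029   0.3034] yaw 106.26 F [ 0.5  0.4 -1.2] gap 0.0235 j6 1.059
shift [ 0.004  0.005 -0.04 ] turn [ 0.001 -0.009  0.007]
```

Emit:
{"op": "step_arm", "data": {
  "motion": [
    [0,[0,0,-0.02],[0,0,0]],
    [0,[0,0,-0.02],[0,0,0]],
    [0,[0,0,-0.02],[0,0,0]],
    [0,[0,0,0],[0,0,0]]
  ]
}}

```text
time: 10.85
ee_pos: [0.4943, -0.029, 0.2999]
ee_rot: [0.6, 0.8, -0.0, -0.0]
contact_force: [-0.7, 0.1, 2.6]
finger_gap: 0.0231
grasp_force: 59.4
```

Emit:
{"op": "step_arm", "data": {
  "motion": [
    [0,[0,0,-0.02],[0,0,0]],
    [0,[0,0,-0.01],[0,0,0]],
    [0,[0,0,0],[0,0,0]],
    [0,[0,0,0],[0,0,0]]
  ]
}}

```text
time: 11.35
ee_pos: [0.4944, -0.029, 0.2979]
ee_rot: [0.6, 0.8, -0.0, -0.0]
contact_force: [-0.6, 0.4, 3.5]
finger_gap: 0.023
grasp_force: 59.4
```

Emit:
{"op": "step_arm", "data": {
  "motion": [
    [0,[0,0,-0.01],[0,0,0]],
    [0,[0,0,0],[0,0,0]],
    [0,[0,0,0],[0,0,0]]
  ]
}}

```text
time: 11.72
ee_pos: [0.4944, -0.029, 0.2973]
ee_rot: [0.6, 0.8, -0.0, -0.0]
contact_force: [-0.8, 0.9, 3.2]
finger_gap: 0.0232
grasp_force: 59.5
```

Emit:
{"op": "step_arm", "data": {
  "motion": [
    [0,[0,0,-0.01],[0,0,0]],
    [0,[0,0,0],[0,0,0]],
    [0,[0,0,0],[0,0,0]]
  ]
}}

```text
time: 12.1
ee_pos: [0.4944, -0.029, 0.2967]
ee_rot: [0.6, 0.8, -0.0, -0.0]
contact_force: [-0.4, -0.7, 4.1]
finger_gap: 0.0236
grasp_force: 59.6
```

Emit:
{"op": "step_arm", "data": {
  "motion": [
    [0,[0,0,-0.01],[0,0,0]],
    [0,[0,0,0],[0,0,0]]
  ]
}}

```text
time: 12.35
ee_pos: [0.4943, -0.029, 0.2961]
ee_rot: [0.6, 0.8, -0.0, -0.0]
contact_force: [0.3, -0.3, 3.8]
finger_gap: 0.0233
grasp_force: 59.6
```

Emit:
{"op": "step_arm", "data": {
  "motion": [
    [0,[0,0,-0.01],[0,0,0]],
    [0,[0,0,0],[0,0,0]]
  ]
}}

```text
time: 12.6
ee_pos: [0.4943, -0.029, 0.2954]
ee_rot: [0.6, 0.8, -0.0, -0.0]
contact_force: [0.4, -0.4, 4.1]
finger_gap: 0.0232
grasp_force: 59.6
```

Emit:
{"op": "step_arm", "data": {
  "motion": [
    [0,[0,0,-0.01],[0,0,0]],
    [0,[0,0,0],[0,0,0]]
  ]
}}

```text
time: 12.85
ee_pos: [0.4943, -0.029, 0.2948]
ee_rot: [0.6, 0.8, -0.0, -0.0]
contact_force: [1.6, -0.6, 2.9]
finger_gap: 0.0233
grasp_force: 59.7
```

Emit:
{"op": "step_arm", "data": {
  "motion": [
    [0,[0,0,-0.01],[0,0,0]],
    [0,[0,0,0],[0,0,0]]
  ]
}}

```text
time: 13.1
ee_pos: [0.4943, -0.029, 0.2942]
ee_rot: [0.6, 0.8, -0.0, -0.0]
contact_force: [0.0, 0.4, 3.8]
finger_gap: 0.0235
grasp_force: 59.7
```

Emit:
{"op": "step_arm", "data": {
  "motion": [
    [0,[0,0,-0.01],[0,0,0]],
    [0,[0,0,0],[0,0,0]]
  ]
}}

```text
time: 13.35
ee_pos: [0.4943, -0.029, 0.2936]
ee_rot: [0.6, 0.8, -0.0, -0.0]
contact_force: [0.7, -0.0, 4.6]
finger_gap: 0.0237
grasp_force: 59.7
```

Emit:
{"op": "step_arm", "data": {
  "motion": [
    [0,[0,0,-0.01],[0,0,0]],
    [0,[0,0,0],[0,0,0]]
  ]
}}

```text
time: 13.6
ee_pos: [0.4943, -0.029, 0.293]
ee_rot: [0.6, 0.8, -0.0, -0.0]
contact_force: [-0.1, -0.1, 4.4]
finger_gap: 0.0235
grasp_force: 59.7
```

Emit:
{"op": "step_arm", "data": {
  "motion": [
    [0,[0,0,-0.01],[0,0,0]],
    [0,[0,0,0],[0,0,0]]
  ]
}}

```text
time: 13.85
ee_pos: [0.4943, -0.029, 0.2926]
ee_rot: [0.6, 0.8, -0.0, -0.0]
contact_force: [-0.5, 0.3, 5.3]
finger_gap: 0.0237
grasp_force: 60.0
```

Emit:
{"op": "step_arm", "data": {
  "motion": [
    [0,[0,0,-0.004],[0,0,0]],
    [0,[0,0,0],[0,0,0]]
  ]
}}

```text
time: 14.1
ee_pos: [0.4943, -0.029, 0.2925]
ee_rot: [0.6, 0.8, -0.0, -0.0]
contact_force: [-0.1, 0.3, 7.1]
finger_gap: 0.0231
grasp_force: 60.2
```

Emit:
{"op": "step_arm", "data": {
  "motion": [
    [0,[0,0,-0.001],[0,0,0]],
    [0,[0,0,0],[0,0,0]]
  ]
}}

```text
time: 14.35
ee_pos: [0.4943, -0.029, 0.2925]
ee_rot: [0.6, 0.8, -0.0, -0.0]
contact_force: [-1.6, -0.6, 8.4]
finger_gap: 0.0235
grasp_force: 60.2
```

Emit:
{"op": "step_arm", "data": {
  "motion": [
    [0,[0,0,0],[0,0,0]]
  ]
}}

```text
time: 14.48
ee_pos: [0.4943, -0.029, 0.2925]
ee_rot: [0.6, 0.8, -0.0, -0.0]
contact_force: [-0.4, 0.4, 8.1]
finger_gap: 0.0235
grasp_force: 60.2
```

Emit:
{"op": "step_arm", "data": {
  "motion": [
    [0,[0,0,0],[0,0,0]]
  ]
}}

```text
time: 14.6
ee_pos: [0.4943, -0.029, 0.2925]
ee_rot: [0.6, 0.8, -0.0, -0.0]
contact_force: [-0.5, -0.4, 8.2]
finger_gap: 0.0233
grasp_force: 60.2
```

Emit:
{"op": "step_arm", "data": {
  "motion": [
    [0,[0,0,0],[0,0,-0.5]],
    [0,[0,0,0],[0,0,-0.5]],
    [0,[0,0,0],[0,0,-0.5]],
    [0,[0,0,0],[0,0,-0.5]],
    [0,[0,0,0],[0,0,-0.5]],
    [0,[0,0,0],[0,0,-0.5]],
    [0,[0,0,0],[0,0,0]]
  ]
}}

```text
time: 15.48
ee_pos: [0.4946, -0.0291, 0.2926]
ee_rot: [0.718, 0.696, -0.0, 0.0]
contact_force: [0.6, 0.1, 6.6]
finger_gap: 0.0233
grasp_force: 60.0
```

```bash
python3 - <<'E'
from goal import *
goal((.4944,-.029,.2925),86);print(sense()['wrist_torque'])
E
```

```text
t 15.475 pos [ 0.4946 -0.0291  0.2926] yaw 88.22 F [0.64 0.09 6.56] gap 0.0233 j6 1.374
shift [-0.003  0.001 -0.001] turn [ 0.002  0.001 -0.37 ]
[-0.10735597 -0.20527309  0.05723891]
```

Emit:
{"op": "step_arm", "data": {
  "motion": [
    [0,[0,0,-0.001],[0,0,-0.5]],
    [0,[0,0,0],[0,0,-0.5]],
    [0,[0,0,0],[0,0,-0.5]],
    [0,[0,0,0],[0,0,-0.5]],
    [0,[0,0,0],[0,0,-0.5]],
    [0,[0,0,0],[0,0,-0.5]],
    [0,[0,0,0],[0,0,0]]
  ]
}}

```text
time: 16.35
ee_pos: [0.4946, -0.0292, 0.2926]
ee_rot: [0.818, 0.575, 0.0, 0.0]
contact_force: [1.9, 0.3, 7.4]
finger_gap: 0.0236
grasp_force: 60.1
```

```bash
python3 - <<'E'
from goal import *
goal((.4944,-.029,.2925),70);print(sense()['wrist_torque'])
E
```

```text
t 16.35 pos [ 0.4946 -0.0292  0.2926] yaw 70.22 F [1.92 0.27 7.45] gap 0.0236 j6 1.688
shift [-0.003  0.003 -0.001] turn [ 0.002  0.002 -0.036]
[-0.21462416 -0.09039277  0.00603689]
```

Emit:
{"op": "step_arm", "data": {
  "motion": [
    [0,[0,0,0],[0,0,-0.5]],
    [0,[0,0,0],[0,0,-0.5]],
    [0,[0,0,0],[0,0,-0.5]],
    [0,[0,0,0],[0,0,-0.5]],
    [0,[0,0,0],[0,0,0]]
  ]
}}

```text
time: 16.98
ee_pos: [0.4946, -0.0292, 0.2925]
ee_rot: [0.874, 0.486, 0.0, 0.0]
contact_force: [0.3, -1.1, 6.9]
finger_gap: 0.0234
grasp_force: 60.1
```

```bash
python3 - <<'E'
from goal import *
goal((.4944,-.029,.2925),58);print(sense()['wrist_torque'])
E
```

```text
t 16.975 pos [ 0.4946 -0.0292  0.2925] yaw 58.21 F [ 0.33 -1.06  6.91] gap 0.0234 j6 1.897
shift [-0.003  0.003 -0.   ] turn [ 0.002  0.002 -0.036]
[-0.356089   -0.11711548 -0.01456426]
```

Emit:
{"op": "step_arm", "data": {
  "motion": [
    [0,[0,0,-0.001],[0,0,-0.5]],
    [0,[0,0,0],[0,0,-0.5]],
    [0,[0,0,0],[0,0,-0.5]],
    [0,[0,0,0],[0,0,-0.5]],
    [0,[0,0,0],[0,0,-0.5]],
    [0,[0,0,0],[0,0,-0.5]],
    [0,[0,0,0],[0,0,0]]
  ]
}}

```text
time: 17.85
ee_pos: [0.4945, -0.0293, 0.2925]
ee_rot: [0.939, 0.344, 0.0, 0.0]
contact_force: [-0.6, -1.7, 8.2]
finger_gap: 0.0231
grasp_force: 60.1
```

```bash
python3 - <<'E'
from goal import *
goal((.4944,-.029,.2925),40);print(sense()['wrist_torque'])
E
```

```text
t 17.85 pos [ 0.4945 -0.0293  0.2925] yaw 40.2 F [-0.6  -1.71  8.22] gap 0.0231 j6 2.211
shift [-0.002  0.004 -0.   ] turn [ 0.002  0.004 -0.034]
[-0.56620399  0.01246854  0.0596467 ]
```

Emit:
{"op": "step_arm", "data": {
  "motion": [
    [0,[0,0,0],[0,0,-0.5]],
    [0,[0,0,0],[0,0,-0.5]],
    [0,[0,0,0],[0,0,-0.5]],
    [0,[0,0,0],[0,0,-0.5]],
    [0,[0,0,0],[0,0,-0.5]],
    [0,[0,0,0],[0,0,-0.5]],
    [0,[0,0,0],[0,0,0]]
  ]
}}

```text
time: 18.73
ee_pos: [0.4944, -0.0293, 0.2925]
ee_rot: [0.981, 0.193, 0.0, 0.0]
contact_force: [-0.6, -2.4, 7.7]
finger_gap: 0.0235
grasp_force: 60.2
```

```bash
python3 - <<'E'
from goal import *
goal((.4944,-.029,.2925),10);print(sense()['wrist_torque'])
E
```

```text
t 18.725 pos [ 0.4944 -0.0293  0.2925] yaw 22.2 F [-0.59 -2.44  7.74] gap 0.0235 j6 2.525
shift [-0.001  0.005 -0.   ] turn [ 0.004  0.005 -2.034]
[-0.65246441  0.13534354  0.02499908]
```

Emit:
{"op": "step_arm", "data": {
  "motion": [
    [0,[0,0,0],[0,0,-0.5]],
    [0,[0,0,0],[0,0,-0.5]],
    [0,[0,0,0],[0,0,-0.4]],
    [0,[0,0,0],[0,0,0]]
  ]
}}

```text
time: 19.23
ee_pos: [0.4944, -0.0293, 0.2925]
ee_rot: [0.993, 0.12, 0.0, 0.0]
contact_force: [-1.4, -2.1, 7.3]
finger_gap: 0.0238
grasp_force: 60.2
```

```bash
python3 - <<'E'
from goal import *
goal((.4944,-.029,.2925),10);print(sense()['wrist_torque'])
E
```

```text
t 19.225 pos [ 0.4944 -0.0293  0.2925] yaw 13.81 F [-1.4  -2.14  7.25] gap 0.0238 j6 2.672
shift [-0.     0.005 -0.   ] turn [ 0.004  0.006 -0.635]
[-0.68065046  0.1613993   0.01191343]
```

Emit:
{"op": "step_arm", "data": {
  "motion": [
    [0,[0,0,0],[0,0,-0.4]],
    [0,[0,0,0],[0,0,-0.3]],
    [0,[0,0,0],[0,0,-0.2]],
    [0,[0,0,0],[0,0,0]]
  ]
}}

```text
time: 19.73
ee_pos: [0.4944, -0.0293, 0.2925]
ee_rot: [0.997, 0.073, 0.0, 0.0]
contact_force: [-0.8, -2.4, 8.4]
finger_gap: 0.0234
grasp_force: 60.2
```

```bash
python3 - <<'E'
from goal import *
goal((.4944,-.029,.2925),10);print(sense()['wrist_torque'])
E
```

```text
t 19.725 pos [ 0.4944 -0.0293  0.2925] yaw 8.43 F [-0.81 -2.39  8.41] gap 0.0234 j6 2.766
shift [0.    0.005 0.   ] turn [0.004 0.006 0.262]
[-0.7275573   0.28956746 -0.01352637]
```

Emit:
{"op": "step_arm", "data": {
  "motion": [
    [0,[0,0,0],[0,0,-0.3]],
    [0,[0,0,0],[0,0,-0.3]],
    [0,[0,0,0],[0,0,0]]
  ]
}}

```text
time: 20.1
ee_pos: [0.4944, -0.0294, 0.2925]
ee_rot: [0.999, 0.042, 0.0, 0.0]
contact_force: [-0.5, -2.2, 8.6]
finger_gap: 0.0237
grasp_force: 60.2
```

```bash
python3 - <<'E'
from goal import *
goal((.4944,-.029,.2925),10);print(sense()['wrist_torque'])
E
```

```text
t 20.1 pos [ 0.4944 -0.0294  0.2925] yaw 4.82 F [-0.51 -2.2   8.64] gap 0.0237 j6 2.829
shift [ 0.     0.006 -0.   ] turn [0.004 0.007 0.864]
[-0.71093166  0.26988431  0.04278846]
```

```bash
python3 - <<'E'
from goal import *
w=calibration('wrist');im=snapshot('wrist')[:,:,::-1]
u,v=proj(w,(.4946,-.0287,.05)).astype(int);print(u,v)
c=cv2.resize(np.ascontiguousarray(im[v-35:v+35,u-35:u+35]),(560,560),interpolation=cv2.INTER_CUBIC)
cv2.imwrite('pics/w6.png',c)
E
```

```text
324 258
```

View pics/w6.png

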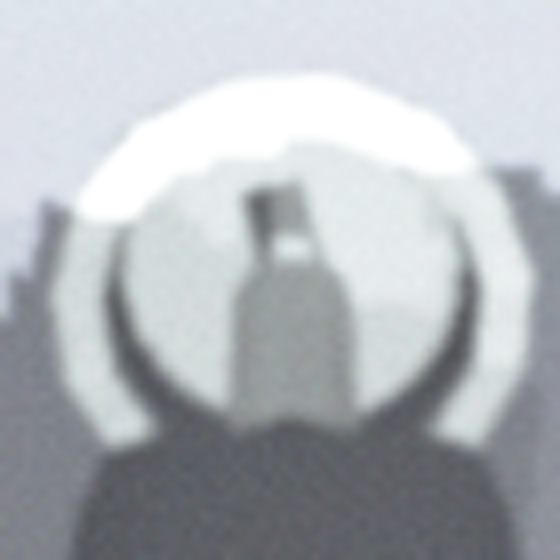

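The crop shows the slot has followed the blade. It lags by about 11°, so its yaw is about 16–19°, along the case. I'll turn a little more, then let up.

Emit:
{"op": "step_arm", "data": {
  "motion": [
    [0,[0,0,0],[0,0,-0.3]],
    [0,[0,0,0],[0,0,-0.2]],
    [0,[0,0,0],[0,0,0]]
  ]
}}

```text
time: 20.52
ee_pos: [0.4944, -0.0293, 0.2925]
ee_rot: [1.0, 0.016, 0.0, 0.0]
contact_force: [-1.9, -2.2, 8.8]
finger_gap: 0.0235
grasp_force: 60.2
```

```bash
python3 - <<'E'
from goal import *
goal((.4944,-.029,.2925),10);print(sense()['wrist_torque'])
E
```

```text
t 20.525 pos [ 0.4944 -0.0293  0.2925] yaw 1.83 F [-1.86 -2.2   8.8 ] gap 0.0235 j6 2.881
shift [ 0.001  0.006 -0.   ] turn [0.004 0.007 1.362]
[-0.74991441  0.31379832  0.13424772]
```

Torque rose to 0.13 N m, so the end stop is reached. I'll relieve the twist and lift out.

Emit:
{"op": "step_arm", "data": {
  "motion": [
    [0,[0,0,0],[0,0,0.5]],
    [0,[0,0,0],[0,0,0.5]],
    [0,[0,0,0.03],[0,0,0]],
    [0,[0,0,0.05],[0,0,0]],
    [0,[0,0,0.05],[0,0,0]],
    [0,[0,0,0.05],[0,0,0]],
    [0,[0,0,0.1],[0,0,0]],
    [0,[0,0,0.3],[0,0,0]],
    [0,[0,0,0.5],[0,0,0]],
    [0,[0,0,0.5],[0,0,0]],
    [0,[0,0,0.25],[0,0,0]],
    [0,[0,0,0],[0,0,0]]
  ]
}}

```text
time: 22.02
ee_pos: [0.4943, -0.0288, 0.4022]
ee_rot: [0.998, 0.069, 0.001, -0.001]
contact_force: [0.5, 0.0, -1.9]
finger_gap: 0.0237
grasp_force: 59.5
```

```bash
python3 - <<'E'
from goal import *
goal((.4726,.2758,.40),142)
w=calibration('wrist');im=snapshot('wrist')[:,:,::-1];e=sense()
R=Ro.from_quat(e['ee_rot']).as_matrix();t=proj(w,e['ee_pos']+R@[0,0,.253]);s=proj(w,(.4946,-.0287,.053));print('tip pred',t,'slot',s)
cv2.imwrite('pics/w7.png',im)
u,v=330,230;cv2.imwrite('pics/w7c.png',cv2.resize(np.ascontiguousarray(im[180:280,270:380]),(660,600),interpolation=cv2.INTER_CUBIC))
E
```

```text
t 22.025 pos [ 0.4943 -0.0288  0.4022] yaw 7.88 F [ 0.5   0.   -1.85] gap 0.0237 j6 2.776
shift [-0.362  5.076 -0.037] turn [-1.8000e-02 -1.2000e-02  2.2354e+01]
tip pred [326.09447966 253.51301139] slot [326.5442697 216.2082509]
```

View pics/w7c.png

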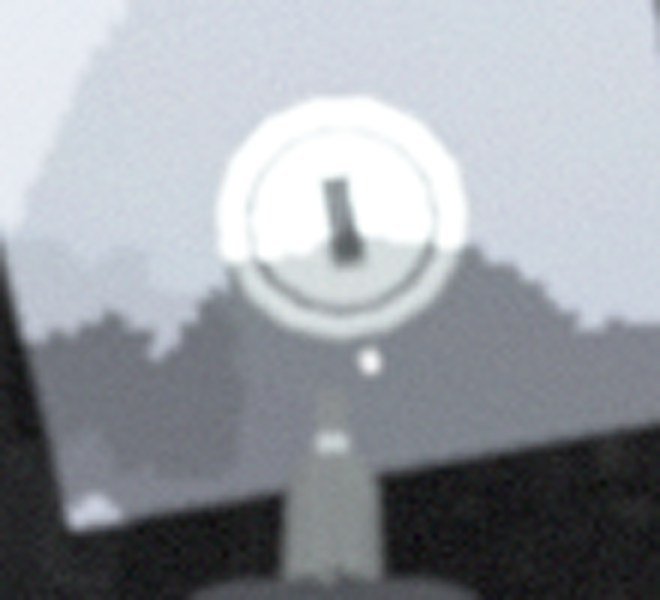

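The slot now lies along the case with the head flush again, so it's locked. I'll return the driver to the stand.

Emit:
{"op": "step_arm", "data": {
  "motion": [
    [0,[-0.03,0.42,0],[0,0,1]],
    [0,[-0.03,0.42,0],[0,0,1]],
    [0,[-0.03,0.42,0],[0,0,1]],
    [0,[-0.03,0.42,0],[0,0,1]],
    [0,[-0.03,0.42,0],[0,0,1]],
    [0,[-0.03,0.42,0],[0,0,1]],
    [0,[-0.03,0.42,0],[0,0,1]],
    [0,[-0.03,0.42,0],[0,0,1]],
    [0,[-0.03,0.42,0],[0,0,1]],
    [0,[-0.03,0.42,0],[0,0,1]],
    [0,[-0.03,0.42,0],[0,0,1]],
    [0,[-0.03,0.42,0],[0,0,1]]
  ]
}}

```text
time: 23.58
ee_pos: [0.4724, 0.2743, 0.4002]
ee_rot: [0.766, 0.643, -0.001, -0.001]
contact_force: [0.1, 0.1, -1.5]
finger_gap: 0.0232
grasp_force: 59.5
```

Emit:
{"op": "step_arm", "data": {
  "motion": [
    [0,[0,0,0],[0,0,1]],
    [0,[0,0,0],[0,0,1]],
    [0,[0,0,0],[0,0,1]],
    [0,[0,0,0],[0,0,1]],
    [0,[0,0,0],[0,0,1]],
    [0,[0,0,0],[0,0,1]],
    [0,[0,0,0],[0,0,1]],
    [0,[0,0,0],[0,0,1]],
    [0,[0,0,0],[0,0,1]],
    [0,[0,0,0],[0,0,1]],
    [0,[0,0,0],[0,0,0.3]],
    [0,[0,0,0],[0,0,0]]
  ]
}}

```text
time: 25.08
ee_pos: [0.4727, 0.2734, 0.4011]
ee_rot: [0.329, 0.944, -0.001, -0.001]
contact_force: [0.9, 0.2, 0.0]
finger_gap: 0.0235
grasp_force: 59.5
```

```bash
python3 - <<'E'
from goal import *
goal((.4726,.2758,.335),142)
E
```

```text
t 25.075 pos [0.4727 0.2734 0.4011] yaw 141.58 F [0.88 0.21 0.03] gap 0.0235 j6 1.041
shift [-0.002  0.04  -1.101] turn [ 0.011 -0.02   0.071]
```

Emit:
{"op": "step_arm", "data": {
  "motion": [
    [0,[0,0.04,-0.4],[0.01,-0.02,0.07]],
    [0,[0,0,-0.5],[0,0,0]],
    [0,[0,0,-0.25],[0,0,0]],
    [0,[0,0,0],[0,0,0]],
    [0,[0,0,0],[0,0,0]]
  ]
}}

```text
time: 25.7
ee_pos: [0.473, 0.2759, 0.3338]
ee_rot: [0.325, 0.946, 0.001, 0.001]
contact_force: [0.1, 0.1, -0.2]
finger_gap: 0.0233
grasp_force: 59.5
```

```bash
python3 - <<'E'
from goal import *
goal((.4726,.2759,.262),142)
E
```

```text
t 25.7 pos [0.473  0.2759 0.3338] yaw 142.06 F [ 0.07  0.1  -0.18] gap 0.0233 j6 1.037
shift [-0.007 -0.    -1.196] turn [-0.008  0.023 -0.01 ]
```

Emit:
{"op": "step_arm", "data": {
  "motion": [
    [0,[-0.005,0,-0.15],[0,0.02,0]],
    [0,[0,0,-0.15],[0,0,0]],
    [0,[0,0,0],[0,0,0]]
  ]
}}

```text
time: 26.08
ee_pos: [0.4722, 0.2757, 0.314]
ee_rot: [0.325, 0.946, -0.0, -0.001]
contact_force: [0.4, 0.2, -0.7]
finger_gap: 0.0235
grasp_force: 59.5
```

Emit:
{"op": "step_arm", "data": {
  "motion": [
    [0,[0,0,-0.2],[0,0,0]],
    [0,[0,0,-0.3],[0,0,0]],
    [0,[0,0,-0.25],[0,0,0]],
    [0,[0,0,-0.1],[0,0,0]],
    [0,[0,0,0],[0,0,0]]
  ]
}}

```text
time: 26.7
ee_pos: [0.4724, 0.2758, 0.2635]
ee_rot: [0.325, 0.946, -0.0, -0.001]
contact_force: [1.1, 1.0, -0.3]
finger_gap: 0.0233
grasp_force: 59.5
```

Nearly down. I'll lower gently until it seats (about 0.259).

Emit:
{"op": "step_arm", "data": {
  "motion": [
    [0,[0,0,-0.03],[0,0,0]],
    [0,[0,0,-0.03],[0,0,0]],
    [0,[0,0,-0.01],[0,0,0]],
    [0,[0,0,0],[0,0,0]],
    [0,[0,0,0],[0,0,0]]
  ]
}}

```text
time: 27.32
ee_pos: [0.4724, 0.2758, 0.2597]
ee_rot: [0.325, 0.946, 0.0, -0.0]
contact_force: [-0.5, 0.1, -0.9]
finger_gap: 0.0236
grasp_force: 59.5
```

Emit:
{"op": "step_arm", "data": {
  "motion": [
    [0,[0,0,-0.01],[0,0,0]],
    [0,[0,0,-0.005],[0,0,0]],
    [0,[0,0,0],[0,0,0]]
  ]
}}

```text
time: 27.7
ee_pos: [0.4724, 0.2758, 0.259]
ee_rot: [0.325, 0.946, 0.0, -0.0]
contact_force: [-1.5, -0.8, 4.2]
finger_gap: 0.0229
grasp_force: 60.0
```

Seated: contact is felt at 0.259, the height it was gripped at. I'll open and retreat upward.

Emit:
{"op": "step_arm", "data": {
  "motion": [
    [0.2,[0,0,0],[0,0,0]],
    [0.5,[0,0,0],[0,0,0]],
    [1,[0,0,0],[0,0,0]],
    [1,[0,0,0],[0,0,0]],
    [1,[0,0,0],[0,0,0]],
    [1,[0,0,0.3],[0,0,0]],
    [1,[0,0,0.7],[0,0,0]],
    [1,[0,0,0.8],[0,0,0]],
    [1,[0,0,0.6],[0,0,0]],
    [1,[0,0,0],[0,0,0]],
    [1,[0,0,0],[0,0,0]]
  ]
}}

```text
time: 29.08
ee_pos: [0.4723, 0.2758, 0.402]
ee_rot: [0.325, 0.946, -0.0, -0.001]
contact_force: [-0.4, -0.4, -0.6]
finger_gap: 0.0854
grasp_force: 0.0
```

```bash
python3 - <<'E'
from goal import *
goal((.4726,.2759,.40),142)
w=calibration('wrist');im=snapshot('wrist')[:,:,::-1]
# white round cap on the handle: bright blob near its predicted place, cast to z=.134
u,v=proj(w,(.4726,.2759,.134)).round().astype(int);c=cv2.cvtColor(np.ascontiguousarray(im[v-25:v+25,u-25:u+25]),cv2.COLOR_BGR2GRAY)
n,l,st,ct=cv2.connectedComponentsWithStats((c>215).astype(np.uint8));i=l[25,25]
print(i,st[i],onz(w,ct[i]+[u-25,v-25],.134))
# top-view difference against the start around the bystanders
a=cv2.imread('pics/top0.png');b=snapshot('top')[:,:,::-1]
d=(cv2.absdiff(a,np.ascontiguousarray(b)).max(2)>60).astype(np.uint8)
for r in cv2.connectedComponentsWithStats(d)[2][1:]:
    if r[4]>25:print('changed',r)
E
```

```text
t 29.075 pos [0.4723 0.2758 0.402 ] yaw 142.08 F [-0.38 -0.36 -0.58] gap 0.0854 j6 1.037
shift [ 0.005  0.002 -0.033] turn [-0.    -0.015 -0.013]
3 [ 15  15  24  26 451] [0.4741279  0.27623913 0.134     ]
changed [ 579   15   61   54 1866]
changed [14 94  4 49 68]
changed [ 45 114   9  45  75]
changed [373 127  42  48 361]
changed [394 127  29  14  44]
changed [396 138  12  11  52]
changed [186 159  28  26 528]
changed [   15   165   332   315 31587]
changed [250 164   8  12  36]
changed [ 22 176   6  17  32]
changed [ 13 180  15  49 331]
changed [  0 191  22  82 495]
changed [538 205  17  11  55]
changed [120 206  31  47 453]
changed [ 300  208   66   74 2446]
changed [202 250  16  11  45]
changed [169 255  47  39 802]
changed [218 288  72  74 814]
changed [243 319  14  13  40]
changed [264 319  21  33 235]
changed [  376   379   216   101 12834]
changed [594 379  15 101 394]
changed [   0  380   51  100 3845]
changed [610 381   6  68 102]
changed [ 276  401  235   79 5899]
changed [408 444 107  21 235]
changed [615 459   3  21  32]
changed [342 468  24  12 131]
```

The cap is where it started and seated, and the top-view differences are only lighting and the arm. Handing in.

```bash
python3 -c "
from cell import order
print(order.close_job())"
```

```text
the job is handed in; nothing more can be done
None
```

The lid is locked: the screw bottomed at about 9 N, turned clockwise to its end stop and sprang back up. The screwdriver is back in its stand, fully down, and the job was handed in at about 29 s; the hand-in did not report a verdict.

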